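# Feed a lock blank down the gravity chute and catch it into the pick-up notch

### The job

Press the red pad of the release rocker all the way down so that the gate lifts and the round brass blank rolls down the chute; as it comes out of the clear hood, go along close in front of it with the fingertips and brake it smoothly, without knocking or squeezing it and without stopping it short, so that it creeps into the pick-up notch and never runs past it. Leave the blank resting in the notch by itself, with the gate still up and your hand clear, and do not disturb the padlock, the can, the key bin or the screwdriver.

Things in the scene. Friction and masses are not known exactly. Their poses are not given: they have to be found in the camera images.
- chute: Fixed gravity chute on trestle legs. Origin on the table under the channel; its y axis runs along the channel UPHILL (the blank rolls towards -y), x across, z up. Running surface at z = 60 mm + 0.040*y, from y = +270 mm to the open end at y = -245 mm, 84 mm wide between blue side rails (8 mm thick) that rise only 14 mm above it. Below the end a black spill tray, 35 mm high.
- blank: Brass-coloured round lock blank, 52 mm diameter, 80 mm long, nominally 0.45 kg (varies 0.8 to 1.25 x), easily dented. Origin at its centre; its x axis is the roll axis, across the channel. Starts behind the gate at chute y = +200 mm. Released, it speeds up at 0.15 m/s2, less while it pushes the flap: out of the hood after 1.5 to 2.5 s at 0.2 m/s, at the notch 0.9 s later at 0.3 m/s.
- rocker (a joint): Release rocker beside the channel at its -x side, hinged at chute y = +50, x = -62 mm: 0 = orange gate blade down in front of the blank (start), 0.45 rad = end stop, pad fully down, blade fully up. The blank comes free at about 0.3 rad. Dry friction (2 to 3 N at the pad) keeps it where it is left.
- press_pad (a point): Centre of the upper face of the red 40 x 40 mm pad at the lower end of the rocker, 110 mm from its pivot, at chute x = -74, y = -60 mm. Pressed straight down it sinks 48 mm to the end stop, from about 100 to 52 mm above the table.
- hood_exit (a point): Point on the running surface, middle of the channel, under the lower edge of the clear hood (chute y = 0, red edge strip). The hood closes the channel from above (top 70 mm over the surface, a 16 mm slot along its middle) and at both sides from y = +135 to 0 mm; below it, down to the end, the channel is open from above.
- notch (a point): Middle of the pick-up notch at the level of the running surface (chute y = -200 mm): a slot across the channel, 18 mm wide with a red bottom; the strip below it is yellow. The blank sits in it 1.6 mm lower than on the surface, its centre 24.4 mm above this point. It holds a blank that arrives at 0.06 m/s or less; a fast one runs over it.
- chute_end (a point): Middle of the open lower end of the chute at the running surface (chute y = -245 mm).
- padlock: Bystander: brass padlock lying flat, 50 x 46 x 24 mm with a steel shackle towards its +x, origin under the centre of its body.
- lube_can: Bystander: standing can, 50 mm diameter, 120 mm high, origin under its centre.
- key_bin: Bystander: open red plastic bin, 90 x 120 x 45 mm, origin under its centre.
- screwdriver: Bystander: screwdriver lying on the table, handle towards its own -x.
- flap (a joint): Small black retarder flap, 50 mm wide and 30 mm long, hinged across the channel under the hood roof at chute y = +110 mm, 64 mm over the surface. 0 = hanging down, positive = swung downhill (up to 1.5 rad). It stays where it is left by friction (0.0018 N m, mass 8 g); the blank pushes it up to about 1.1 rad as it passes and so loses some speed: more when the flap hangs low.
Mind the look-alikes: they are no part of the job. Leave any orange or purple look-alike of the blank alone.

How it is judged:
By the outcome, as a careful person would: the job done as asked, in the order asked, and still so for the second after the job is handed in, with the robot touching nothing.
It also fails if it takes over 32 s, if anything falls off the work surface, if the arm or the gripper's body presses on something with over 40 N, if the wrist force passes 120 N, or if a joint passes its speed limit or range.

### The arm

A 6-joint arm with a two-finger parallel gripper is mounted at the origin on the work surface. World frame = base frame: x ahead of the robot, y to its left, z up, the work surface at z = 0. Lengths are in mm, angles in rad, forces in N, time in s.
With the tool pointing down it reaches from about 375 to 975 mm from the base axis. Payload 3.8 kg.
Tool frame: the origin (TCP) lies on the centre line of the jaws, within the pads' length; the fingertips stand 19 mm ahead of it and the grasp point (between the pads) is the TCP; z points along the fingers, y is the line along which they close (so a half turn about z gives the same grasp; the last joint's range is limited). The gripper opens to 85 mm and grips with 20 to 120 N. Pads are 22 mm wide; open, the fingers measure 114 mm over their backs; the gripper's body (76 mm by 85 mm) begins 54 mm behind the grasp point. The pads swing forward as they close: fully open they stand 13 mm farther back than shut.
Start: joints at [-1.167, 0.264, 1.604, -0, 1.274, -0.037], TCP at [287.992, -610.474, 250.28] pointing down, gripper open.
Joint ranges: [-2.63, 2.63], [-0.94, 2.18], [0.31, 2.57], [-1.31, 4.45], [0, 2.66], [-2.55, 2.55]. Speed limits (rad/s): [2.57, 2.57, 3.14, 3.14, 3.14, 3.14].

### API

Orientations are given as a unit quaternion [w, x, y, z].
In Python, from workcell import arm, eyes gives the robot as it stands.
- The arm moves only by the tool servo_tool, never from a script. Its argument "motion" is a list of rows, each a list of 7 numbers: the turn, a rotation vector about the tool's x, y, z in degrees, then the shift along the tool's x, y, z in cm, then the closure, from 0 (fully open) to 1 (shut). In form: [[ax, ay, az, x, y, z, claw], ...]. A call has 1 to 20 rows; each row shifts and turns the commanded pose from where the row before left it, along the tool's axes as they then stand; what a row does not reach is not made up. A row lasts 1/8 s, in which the tool goes at most 62.5 mm and 10.7 degrees, less where a joint would pass 70% of its speed; a pose out of reach is approached as far as the arm can. A call is refused whole if a number of a shift passes 6.25 or a number of a turn 10.7, either way. A call with a gripper value outside its range is refused whole. The fingers move at their own pace and stop on an object; the grip force is fixed at half the most. Time passes only in rows, so rows that do not move let the fingers close. It gives the time, the measured TCP pose, the force, the opening and the grip force at its end, in the units of the state.
- arm.get_obs(): the state, without advancing time (a new reading comes with each control period).
- eyes.camera(name): name is "side" or "top"; returns the picture (420x560x3 uint8, blue, green, red); there is no depth.
- eyes.get_calibration(name): a dict with "vertical_fov" (degrees; the focal length in pixels is half the picture's height over the tangent of half this angle, whatever the lens; pixels are square), "cx", "cy" (the principal point, pixels), "distortion" ([k1, k2, p1, p2, k3] as OpenCV has them; the pictures are not rectified), "T" (4x4, takes a point from camera to world coordinates). Camera axes: x right, y up, looking along -z (the intrinsics and any distortion apply to the point x, -y, -z); pixel columns grow to the right and rows downward; lengths in mm; the calibration is good to about 2 mm. A picture is of the moment at which its call begins. get_calibration takes no time and is no camera call.
- arm.job_done(): hands the job in; it is judged then, once.
The state is a dict: "time": time; "q": joint angles; "qvel": joint speeds; "effort": joint torques, N m; "ee_pos": TCP position; "orientation": TCP orientation; "contact_force": force on the tool from outside, world axes, zero at the start; "ft_torque": the same for the moment, N m; "finger_gap": finger opening in mm; "grip_force": force on a finger pad.
Only numpy, scipy, OpenCV 4.12 (cv2) and the standard library are available. Lean on these libraries where they do the work, as an engineer would, in place of code of your own. Each camera call takes 0.05 s, during which the arm holds its last target. There are 200 camera calls.

## Working session

There is one attempt and no reset: what is moved stays moved. The work goes in short steps, Python scripts to look and compute and a tool call to move; the robot and the scene stay as the last step left them, time stands still between calls to the robot, and variables do not carry over. Pictures are saved under pics/ and viewed, at most 10 in all, crops included, and the job is handed in when it is done.

Besides the shell and the picture viewer there is one more tool, called after "Call:" as name(argument=value, ...) on one line, values as JSON. servo_tool: Moves the arm, as the interface text tells. Its arguments: {"type":"object","properties":{"motion":{"type":"array"}},"required":["motion"]}

```bash
mkdir -p pics
python3 - <<'E'
from workcell import arm, eyes
import cv2, numpy as np
for n in ("top","side"):
    im=eyes.camera(n); cv2.imwrite(f"pics/{n}0.png",im)
    c=eyes.get_calibration(n); print(n,c["vertical_fov"],c["cx"],c["cy"],c["distortion"]); print(np.round(c["T"],3).tolist())
o=arm.get_obs(); print(o)
E
```

```text
top 56.21013114798693 274.44439480886507 210.97228459707827 [-0.0663615  0.         0.         0.         0.       ]
[[0.022, 0.991, -0.132, 450.29], [-1.0, 0.024, 0.013, 39.648], [0.016, 0.132, 0.991, 950.37], [0.0, 0.0, 0.0, 1.0]]
side 44.09478200860455 270.68142002962423 201.4061954784798 [-0.0521415  0.         0.         0.         0.       ]
[[-0.832, 0.418, -0.365, 170.672], [-0.555, -0.622, 0.552, 633.398], [0.003, 0.662, 0.75, 887.14], [0.0, 0.0, 0.0, 1.0]]
{'time': 0.1, 'q': array([-1.16693569e+00,  2.64675674e-01,  1.60525594e+00, -3.03065189e-05,
        1.27370266e+00, -3.69002403e-02]), 'qvel': array([-0.00020258, -0.0001749 , -0.00442952, -0.00283187, -0.00195751,
        0.00066138]), 'effort': array([ 9.00281284e-04, -5.16707253e+01, -3.68588841e+01, -6.75085630e-05,
        6.24021210e-03,  1.64065131e-05]), 'ee_pos': array([ 287.71520792, -609.91285186,  249.07793598]), 'orientation': array([-1.00103318e-03,  9.75812874e-01,  2.18605106e-01, -2.00491148e-04]), 'contact_force': array([ 1.38189778, -0.49477268, -0.71893918]), 'ft_torque': array([-0.02134908,  0.01625986, -0.01327445]), 'grip_force': 0.0, 'finger_gap': 85.56048335007522}
```

View pics/top0.png

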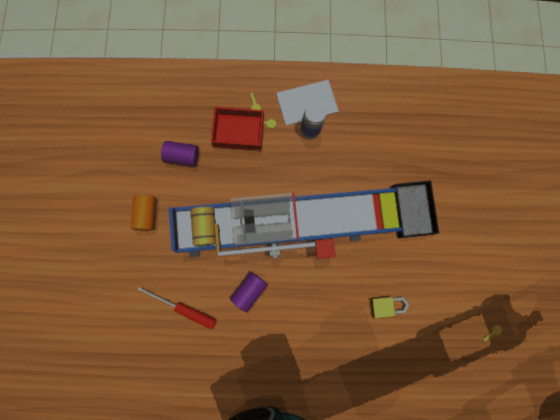

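View pics/side0.png

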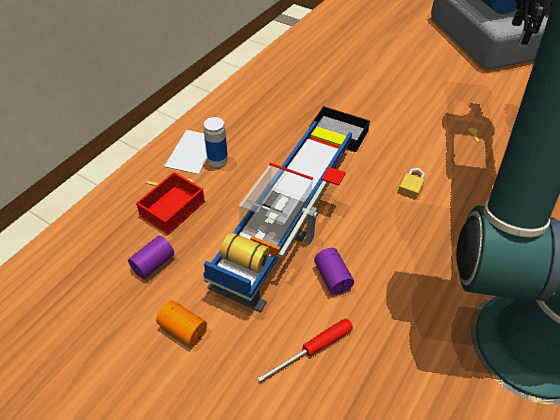

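The top view shows the chute running left (uphill) to right. The blank is at (203,226), the hood strip at x≈296, the pad at (326,248), the notch at (379,211) and the yellow strip at (390,210). The side view shows the pad at (335,177), yellow at (328,135) and the blank at (245,250). Next I triangulate these.

```bash
cat > h.py <<'E'
import cv2, numpy as np
from workcell import arm, eyes
def K(n):
    c=eyes.get_calibration(n); f=210/np.tan(np.radians(c["vertical_fov"]/2))
    return np.array([[f,0,c["cx"]],[0,f,c["cy"]],[0,0,1]]),np.array(c["distortion"]),np.array(c["T"])
def ray(n,p):
    k,d,T=K(n); u=cv2.undistortPoints(np.array([[p]],float),k,d)[0,0]
    r=T[:3,:3]@np.array([u[0],-u[1],-1]); return T[:3,3],r/np.linalg.norm(r)
def onz(n,p,z):
    o,r=ray(n,p); return o+r*(z-o[2])/r[2]
def tri(p1,p2):
    A=np.zeros((3,3));b=np.zeros(3);R=[ray("top",p1),ray("side",p2)]
    for o,r in R: M=np.eye(3)-np.outer(r,r);A+=M;b+=M@o
    x=np.linalg.solve(A,b); return x,max(np.linalg.norm(np.cross(x-o,r)) for o,r in R)
def proj(n,P):
    k,d,T=K(n); c=(np.array(P)-T[:3,3])@T[:3,:3]
    return cv2.projectPoints(np.array([[c[0],-c[1],-c[2]]]),np.zeros(3),np.zeros(3),k,d)[0][0,0]
def mask(im,col):
    h=cv2.cvtColor(im,cv2.COLOR_BGR2HSV);H,S,V=cv2.split(h)
    if col=="red": m=((H<6)|(H>174))&(S>170)&(V>90)
    if col=="yellow": m=(H>26)&(H<36)&(S>170)&(V>110)
    if col=="blue": m=(H>105)&(H<125)&(S>130)&(V>60)
    if col=="brass": m=(H>18)&(H<30)&(S>110)&(V>90)
    return m.astype(np.uint8)*255
def blobs(im,col,amin=20):
    n,l,s,c=cv2.connectedComponentsWithStats(mask(im,col))
    return [(s[i].tolist(),c[i].round(1).tolist(),cv2.boxPoints(cv2.minAreaRect(np.argwhere(l==i)[:,::-1].astype(np.float32))).round(1).tolist()) for i in range(1,n) if s[i,4]>=amin]
E
python3 - <<'E'
from h import *
for n in("top","side"):
    im=cv2.imread(f"pics/{n}0.png")
    for c in("red","yellow","brass","blue"):
        print(n,c)
        for b in blobs(im,c,40): print("  ",*b)
a=cv2.imread("pics/top0.png")[160:270,160:450]; b=cv2.imread("pics/side0.png")[95:315,195:385]
a=cv2.resize(a,(580,220)); b=cv2.resize(b,None,fx=1.6,fy=1.6)
o=np.zeros((220+b.shape[0],580,3),np.uint8);o[:220]=a;o[220:,:b.shape[1]]=b; cv2.imwrite("pics/c1.png",o)
E
```

```text
top red
   [212, 107, 51, 39, 1455] [237.7, 128.3] [[211.0, 141.89999389648438], [213.6999969482422, 106.19999694824219], [263.1000061035156, 109.9000015258789], [260.5, 145.60000610351562]]
   [374, 194, 9, 35, 168] [377.5, 211.0] [[372.79998779296875, 194.1999969482422], [377.70001220703125, 193.5], [382.20001220703125, 227.6999969482422], [377.3999938964844, 228.3000030517578]]
   [316, 239, 19, 19, 316] [325.0, 248.4] [[315.1000061035156, 240.1999969482422], [332.79998779296875, 238.39999389648438], [334.6000061035156, 256.29998779296875], [316.8999938964844, 258.1000061035156]]
   [175, 303, 41, 25, 405] [194.8, 315.3] [[173.39999389648438, 310.20001220703125], [177.8000030517578, 301.3999938964844], [215.39999389648438, 320.20001220703125], [211.0, 329.0]]
top yellow
   [380, 193, 19, 35, 499] [388.7, 209.9] [[379.1000061035156, 193.8000030517578], [393.6000061035156, 191.8000030517578], [398.29998779296875, 226.0], [383.79998779296875, 227.89999389648438]]
top brass
   [250, 92, 11, 18, 45] [253.9, 101.3] [[249.8000030517578, 92.0999984741211], [258.8999938964844, 91.400001525
[... 4288 characters left out ...]
 [330.29998779296875, 167.5]]
   [205, 137, 22, 24, 360] [216.4, 150.1] [[205.0, 139.0], [225.0, 137.0], [227.1999969482422, 159.3000030517578], [207.1999969482422, 161.3000030517578]]
   [308, 181, 14, 22, 66] [314.6, 189.4] [[305.5, 200.39999389648438], [318.6000061035156, 179.5], [321.3999938964844, 181.3000030517578], [308.3999938964844, 202.1999969482422]]
   [277, 212, 25, 35, 66] [287.8, 232.9] [[277.0, 245.0], [299.29998779296875, 211.5], [302.5, 213.6999969482422], [280.20001220703125, 247.1999969482422]]
   [204, 251, 71, 45, 837] [233.5, 276.0] [[202.60000610351562, 291.70001220703125], [205.6999969482422, 250.0], [274.1000061035156, 255.1999969482422], [271.0, 296.8999938964844]]
```

View pics/c1.png

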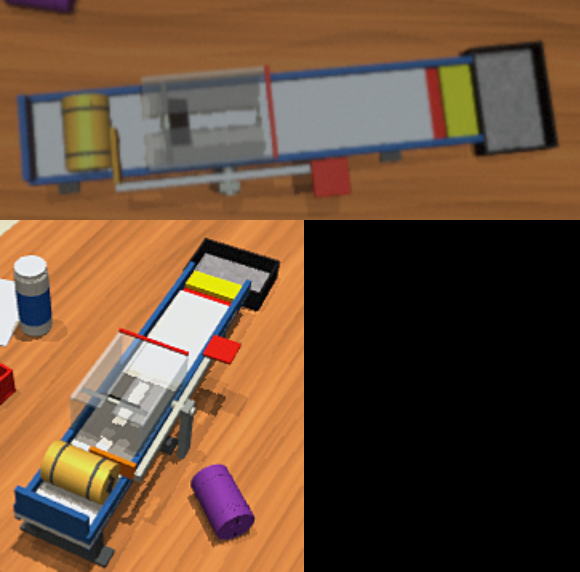

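```bash
cat > fit.py <<'E'
from h import *
P={"pad":([325.3,248.3],[333.3,175.5]),"notch":([377.5,211.0],[323.9,142.3]),"yel":([388.7,209.9],[328.6,135.0]),"strip":([295.2,216],[290.4,170.3])}
M={"pad":(-74,-60,100),"notch":(0,-200,50),"yel":(0,-227,51),"strip":(0,0,132)}
X={k:tri(*v) for k,v in P.items()}
E
python3 - <<'E'
from fit import *
from scipy.optimize import least_squares
for k,(x,e) in X.items(): print(k,x.round(1),round(e,1))
def T(p,m): c,s=np.cos(p[2]),np.sin(p[2]); return np.array([p[0]+c*m[0]-s*m[1],p[1]+s*m[0]+c*m[1],p[3]+m[2]])
r=least_squares(lambda p:np.concatenate([X[k][0]-T(p,M[k]) for k in M]),[450,0,0,0])
print(r.x.round(3)); print({k:(X[k][0]-T(r.x,M[k])).round(1) for k in M})
# rails' ends and blank check
for n,m in(("rail+ y-245",(46,-245,64)),("rail- ",(-46,-245,64)),("blank",(0,200,94)),("end",(0,-245,50))):
    w=T(r.x,m); print(n,w.round(1),proj("top",w).round(1),proj("side",w).round(1))
E
```

```text
pad [485.5 -83.6  97.4] 0.3
notch [ 577.2 -212.1   49.6] 0.8
yel [ 579.6 -237.8   53. ] 0.4
strip [550.6 -14.4 134.1] 0.9
[ 5.50618e+02 -1.38590e+01  1.31000e-01  2.70000e-01]
{'pad': array([ 0.4, -0.5, -2.9]), 'notch': array([ 0.4,  0. , -0.7]), 'yel': array([-0.8,  1.1,  1.7]), 'strip': array([-0. , -0.5,  1.9])}
rail+ y-245 [ 628.3 -250.7   64.3] [395.2 188.4] [314.4 121.3]
rail-  [ 537.1 -262.8   64.3] [401.1 227.7] [349.7 132.3]
blank [524.4 184.4  94.3] [202.6 227.5] [245.3 253.4]
end [ 582.7 -256.8   50.3] [396.2 208.8] [331.4 131.1]
```

Call:
servo_tool(motion=[[0,0,-10.3,0,0,0,1],[0,0,-10.3,0,0,0,1],[0,0,-10.3,0,0,0,1],[0,0,-10.3,0,0,0,1],[0,0,-10.3,0,0,0,1],[0,0,-10.3,0,0,0,1],[0,0,-10.4,0,0,0,1],[0,2.3,0,0,0,0,1],[0,0,0,0,0,0,1]])

```text
time: 1.23
ee_pos: [287.8, -610.6, 249.4]
orientation: [-0.016, 0.66, 0.751, 0.013]
contact_force: [0.1, -0.2, -0.5]
finger_gap: -0.3
grip_force: 0.0
```

```bash
cat > m.py <<'E'
from h import *
from scipy.spatial.transform import Rotation as R
c,s=np.cos(.131),np.sin(.131)
def W(m): return np.array([550.6+c*m[0]-s*m[1],-13.9+s*m[0]+c*m[1],m[2]])
def C(w): d=np.array(w)-[550.6,-13.9,0]; return np.array([c*d[0]+s*d[1],-s*d[0]+c*d[1],d[2]])
def st():
    o=arm.get_obs(); r=R.from_quat(np.roll(o["orientation"],-1)); tip=o["ee_pos"]+r.apply([0,0,19])
    print("t",round(o["time"],2),"tip chute",C(tip).round(1),"F",o["contact_force"].round(1),"gap",round(o["finger_gap"],1))
    print("q",o["q"].round(2),"axes in chute",np.round([[c,s,0],[-s,c,0],[0,0,1]]@r.as_matrix(),3).tolist()); return o,r,tip
def goto(m):
    o,r,tip=st(); print("tool shift cm",(r.inv().apply(W(m)-tip)/10).round(2))
E
python3 -c "
from m import *
goto((-76,-62,125))"
```

```text
t 1.23 tip chute [-338.4 -556.5  230.5] F [ 0.1 -0.2 -0.5] gap -0.3
q [-1.17  0.29  1.57  0.01  1.32 -1.3 ] axes in chute [[0.001, 1.0, -0.0], [0.999, -0.001, 0.041], [0.041, -0.0, -0.999]]
tool shift cm [49.   26.19 12.56]
```

Call:
servo_tool(motion=[[0,0,0,4.9,2.62,0,1],[0,0,0,4.9,2.62,0,1],[0,0,0,4.9,2.62,0,1],[0,0,0,4.9,2.62,0,1],[0,0,0,4.9,2.62,0,1],[0,0,0,4.9,2.62,0,1],[0,0,0,4.9,2.62,0,1],[0,0,0,4.9,2.62,0,1],[0,0,0,4.9,2.62,0,1],[0,0,0,4.9,2.61,0,1],[0,0,0,0,0,4.2,1],[0,0,0,0,0,4.2,1],[0,0,0,0,0,4.1,1],[0,0,0,0,0,0,1],[0,0,0,0,0,0,1]])

```text
time: 3.1
ee_pos: [484.3, -86.3, 146.3]
orientation: [-0.014, 0.66, 0.751, 0.014]
contact_force: [-0.2, 0.3, 0.2]
finger_gap: -0.0
grip_force: 0.0
```

Run:
```python
from m import *
goto((-76,-62,104))
a=eyes.camera("top");b=eyes.camera("side")
cv2.imwrite("pics/t2.png",a);cv2.imwrite("pics/s2.png",b)
o=np.zeros((320,760,3),np.uint8);o[:,:440]=cv2.resize(a[150:310,220:440],None,fx=2,fy=2);o[:,440:]=cv2.resize(b[60:220,210:370],None,fx=2,fy=2);cv2.imwrite("pics/c2.png",o)
```

```text
t 3.1 tip chute [-75.2 -62.4 127.4] F [-0.2  0.3  0.2] gap -0.0
q [-0.25  0.02  2.09  0.04  1.05 -0.4 ] axes in chute [[0.001, 1.0, 0.002], [0.999, -0.001, 0.039], [0.039, 0.002, -0.999]]
tool shift cm [-0.06 -0.09  2.34]
```

View pics/c2.png

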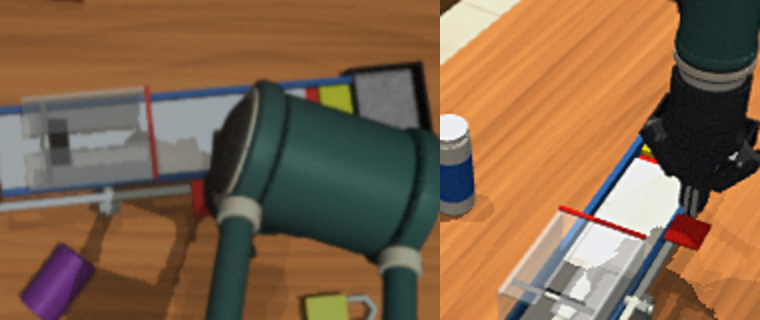

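The crop shows the closed fingertips right above the red pad (side crop about (690,205), pad at (688,232)). I'll press it part way first, short of the release point, and check contact.

Call:
servo_tool(motion=[[0,0,0,0,-0.1,1.2,1],[0,0,0,0,0,1.2,1],[0,0,0,0,0,1.2,1],[0,0,0,0,0,0.9,1],[0,0,0,0,0,0.7,1],[0,0,0,0,0,0,1]])

```text
time: 3.95
ee_pos: [481.5, -83.6, 92.1]
orientation: [-0.016, 0.66, 0.751, 0.013]
contact_force: [0.2, 0.6, 0.1]
finger_gap: 0.0
grip_force: 0.0
```

Run:
```python
from m import *
st()
b=eyes.camera("side");cv2.imwrite("pics/s3.png",b)
for x in blobs(b,"red",30): print(x[0],x[1])
for z in (100,85,75,70): print(z,proj("side",W((-74,-60,z))).round(1))
for x in blobs(b,"brass",100): print(x[0],x[1])
```

```text
t 3.95 tip chute [-77.6 -59.3  73.2] F [0.2 0.6 0.1] gap 0.0
q [-0.25  0.08  2.14  0.05  0.94 -0.41] axes in chute [[0.001, 1.0, -0.002], [0.999, -0.001, 0.042], [0.042, -0.002, -0.999]]
[269, 163, 44, 17, 91] [290.3, 170.4]
[136, 172, 69, 62, 2375] [170.4, 202.4]
[321, 178, 22, 15, 127] [330.6, 186.6]
[303, 319, 50, 37, 707] [328.2, 336.2]
100 [333.6 174.9]
85 [333.  179.8]
75 [332.6 183. ]
70 [332.3 184.6]
[399, 173, 25, 26, 416] [410.6, 185.2]
[223, 229, 16, 27, 166] [228.8, 240.3]
[231, 232, 31, 33, 578] [243.7, 246.9]
[253, 241, 18, 28, 243] [260.6, 254.7]
[170, 310, 26, 21, 137] [182.4, 319.9]
```

Run:
```python
from m import *
for i in range(2):
    b=eyes.camera("side")
    print([x[1] for x in blobs(b,"brass",100)])
for y in (200,195,190,180): print(y,proj("side",W((0,y,86+.04*y))).round(1))
```

```text
[[410.6, 185.2], [229.4, 239.6], [244.2, 246.2], [261.2, 253.8], [179.7, 317.9]]
[[410.6, 185.2], [229.4, 239.4], [244.2, 246.3], [260.9, 253.9], [179.7, 318.0]]
200 [245.3 253.5]
195 [246.6 251.6]
190 [247.8 249.8]
180 [250.3 246. ]
```

Call:
servo_tool(motion=[[0,0,0,0,0,1.2,1],[0,0,0,0,0,1.2,1],[0,0,0,0,0,0,1]])

```text
time: 4.47
ee_pos: [483.0, -83.1, 70.8]
orientation: [-0.015, 0.659, 0.751, 0.014]
contact_force: [-5.0, 2.0, 18.2]
finger_gap: -0.1
grip_force: 7.8
```

Call:
servo_tool(motion=[[0,0,0,0,0,-5,1],[0,0,0,0.8,3.6,-0.2,1],[0,0,0,1.4,4.0,0,1],[0,0,0,0.3,0,1.8,1],[0,0,0,0,0,1.2,1]])

```text
time: 5.1
ee_pos: [552.2, -48.9, 89.3]
orientation: [-0.017, 0.659, 0.752, 0.012]
contact_force: [-0.3, -0.7, -0.4]
finger_gap: -0.2
grip_force: 0.0
```

```bash
cat > track.py <<'E'
from m import *
def blank(tag):
    t=arm.get_obs()["time"]; b=eyes.camera("side"); cv2.imwrite(f"pics/{tag}.png",b)
    m=mask(b,"brass")
    g=np.array([proj("side",W((0,y,86+.04*y))) for y in range(-210,215,5)])
    # blank region: within 28 px of channel centre line
    roi=np.zeros_like(m); cv2.polylines(roi,[g.round().astype(int)],False,255,50); m&=roi
    ys,xs=np.nonzero(m); p=np.array([xs.mean(),ys.mean()])
    d=g[-1]-g[0]; u=d/np.linalg.norm(d); pr=g@u
    print(tag,"t",round(t,3),"n",len(xs),"px",p.round(1),"y",np.interp(-(p@u),-pr[::1],np.arange(-210,215,5)) if pr[0]>pr[-1] else np.interp(p@u,pr,np.arange(-210,215,5)),"ymax",np.interp(np.percentile(np.c_[xs,ys]@u,[2,50,98]),pr,np.arange(-210,215,5)).round(1))
E
python3 -c "
from track import *
st(); blank('k1'); blank('k2')"
```

```text
t 5.1 tip chute [ -3.1 -34.2  70.3] F [-0.3 -0.7 -0.4] gap -0.2
q [-0.16  0.2   2.    0.05  0.95 -0.31] axes in chute [[0.0, 1.0, -0.004], [0.999, 0.0, 0.041], [0.041, -0.004, -0.999]]
k1 t 5.1 n 436 px [265.9 215.6] y 99.3015507839217 ymax [-191.1  134.5  151.8]
k2 t 5.15 n 332 px [269.  209.8] y 82.75266309616734 ymax [-192.7  128.5  145.9]
```

Run:
```python
import cv2
b=cv2.imread("pics/k2.png")[120:280,200:360]; cv2.imwrite("pics/k2c.png",cv2.resize(b,None,fx=3.5,fy=3.5))
```

```text
(no output)
```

View pics/k2c.png

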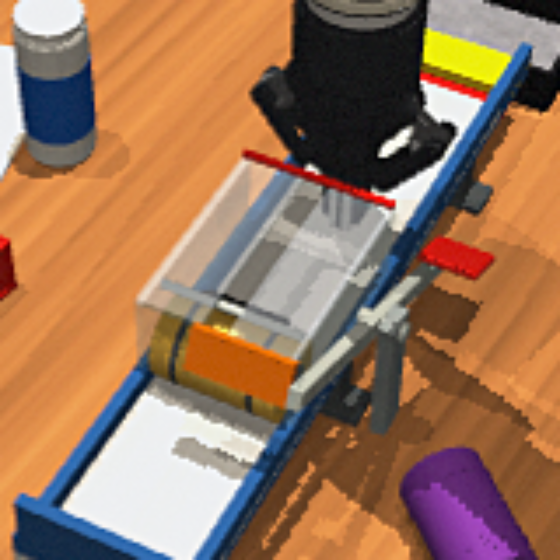

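The image shows the gate blade up and the blank entering the hood at about (264,221). The flap is ahead of it and the hand waits just past the red strip. I'll refine the detector before time moves on.

```bash
cat > track.py <<'E'
from m import *
Y=np.arange(-120,215,5)
def det(b):
    H,S,V=cv2.split(cv2.cvtColor(b,cv2.COLOR_BGR2HSV))
    m=((H>=17)&(H<=32)&(S>60)&(V>50)).astype(np.uint8)*255
    g=np.array([proj("side",W((0,y,86+.04*y))) for y in Y])
    roi=np.zeros_like(m); cv2.polylines(roi,[g.round().astype(int)],False,255,30); m&=roi
    n,l,s,_=cv2.connectedComponentsWithStats(cv2.morphologyEx(m,cv2.MORPH_CLOSE,np.ones((9,9))))
    if n<2: return None
    i=1+s[1:,4].argmax(); ys,xs=np.nonzero((l==i)&(m>0))
    u=np.array([proj("side",W((x,100,90))) for x in(-30,30)]); u=u[1]-u[0]; nrm=np.array([-u[1],u[0]])/np.linalg.norm(u)
    pr=g@nrm; q=np.c_[xs,ys]@nrm; o=np.argsort(pr)
    return len(xs),np.interp(np.percentile(q,[2,50,98]),pr[o],Y[o]).round(1)
def shot(tag):
    t=arm.get_obs()["time"]; b=eyes.camera("side"); cv2.imwrite(f"pics/{tag}.png",b); print(tag,round(t,3),det(b))
E
python3 -c "
from track import *
for f in ('side0','s3','k1','k2'): print(f,det(cv2.imread(f'pics/{f}.png')))"
```

```text
side0 (810, array([210. , 196.7, 166.8]))
s3 (820, array([210. , 187.3, 156.9]))
k1 (334, array([149.7, 136.3,  86. ]))
k2 (274, array([143. , 126.7,  83.5]))
```

Call:
servo_tool(motion=[[0,0,0,0,0.3,-0.3,1]])

```text
time: 5.32
ee_pos: [555.7, -49.4, 94.0]
orientation: [-0.016, 0.66, 0.751, 0.012]
contact_force: [1.1, -0.3, 0.6]
finger_gap: 0.1
grip_force: 0.0
```

```bash
python3 -c "
from track import *
st(); shot('k3')"
```

```text
t 5.33 tip chute [  0.4 -35.   75. ] F [ 1.1 -0.3  0.6] gap 0.1
q [-0.16  0.2   1.99  0.05  0.96 -0.31] axes in chute [[0.002, 1.0, -0.003], [0.999, -0.001, 0.041], [0.041, -0.003, -0.999]]
k3 5.325 (184, array([95.6, 85.7, 55.5]))
```

Run:
```python
from track import *
b=cv2.imread("pics/k3.png")
o=cv2.resize(b[150:260,220:330],None,fx=5,fy=5,interpolation=cv2.INTER_CUBIC)
for y in (150,125,100,75,50,25,0):
    p=[(proj("side",W((x,y,60+.04*y)))-[220,150])*5 for x in(-40,40)]
    cv2.line(o,*[tuple(int(v) for v in q) for q in p],(255,0,255),1); cv2.putText(o,str(y),tuple(int(v) for v in p[1]),0,.5,(0,0,0),1)
cv2.imwrite("pics/k3c.png",o)
```

```text
(no output)
```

View pics/k3c.png

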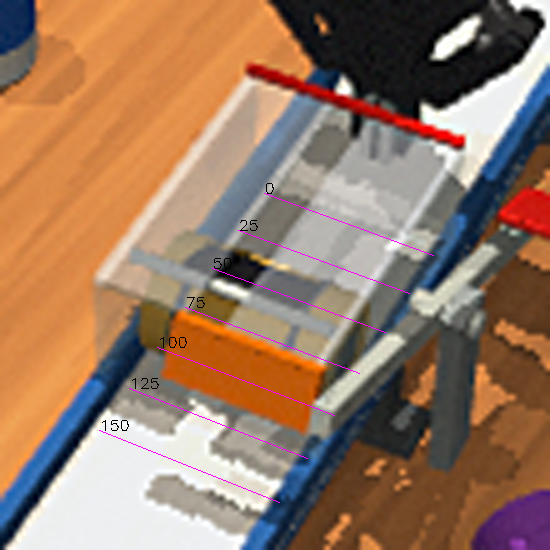

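The overlay puts the blank's near end at about crop (165,290), so its centre is at chute y≈92 mm, moving at about 0.155 m/s while it lifts the flap. I'll wait one row and measure again at its +x end.

Call:
servo_tool(motion=[[0,0,0,0,0,0,1]])

```text
time: 5.5
ee_pos: [557.9, -49.5, 96.1]
orientation: [-0.014, 0.66, 0.751, 0.014]
contact_force: [-0.2, 0.3, -0.5]
finger_gap: 0.0
grip_force: 0.0
```

Run:
```python
from track import *
o,r,tip=st()
b=eyes.camera("side");cv2.imwrite("pics/k4.png",b); print(arm.get_obs()["time"])
def det2(b):
    H,S,V=cv2.split(cv2.cvtColor(b,cv2.COLOR_BGR2HSV))
    m=((H>=16)&(H<=34)&(S>50)&(V>40)&(V<215)).astype(np.uint8)*255
    g=np.array([proj("side",W((36,y,86+.04*y))) for y in Y])
    roi=np.zeros_like(m); cv2.polylines(roi,[g.round().astype(int)],False,255,7); m&=roi
    ys,xs=np.nonzero(m); d=g[0]-g[-1];d/=np.linalg.norm(d); pr=g@d; o=np.argsort(pr); q=np.interp(np.c_[xs,ys]@d,pr[o],Y[o])
    return np.histogram(q,np.arange(-40,201,10))[0], np.percentile(q[q<205],[5,50,95]).round(1)
for f in("side0","k1","k2","k3","k4"): print(f,*det2(cv2.imread(f"pics/{f}.png")))
o=np.zeros((400,800,3),np.uint8)
for i,f in enumerate(("k3","k4")): o[:,400*i:400*i+400]=cv2.resize(cv2.imread(f"pics/{f}.png")[150:250,230:330],None,fx=4,fy=4,interpolation=cv2.INTER_CUBIC)
cv2.imwrite("pics/k34.png",o)
```

```text
t 5.5 tip chute [  2.7 -35.5  77.1] F [-0.2  0.3 -0.5] gap 0.0
q [-0.16  0.2   1.99  0.05  0.96 -0.31] axes in chute [[0.001, 1.0, 0.002], [0.999, -0.001, 0.04], [0.04, 0.002, -0.999]]
5.55
side0 [0 0 0 0 0 0 0 0 0 0 0 0 0 0 0 0 0 0 0 0 7 6 5 5] [165.1 184.7 204.2]
k1 [ 0  0  0  0  0  0  0  0  0  0  0  0 12 18 22 28 15 33 22  0  0  0  0  0] [ 88.5 117.9 144.8]
k2 [ 0  0  0  0  0  0  0  0  0  0  0  0 21 19 21 31 32 31  4  0  0  0  0  0] [ 86.  116.2 138.3]
k3 [ 0  0  0  0  0  0  0  0  0  6  9  2 21 22 27 24  1  0  0  0  0  0  0  0] [ 60.2  97.8 117.6]
k4 [ 0  0  0  0  0  0  0 11 26 19  8  3 18 16  1  0  0  0  0  0  0  0  0  0] [37.6 55.6 95.2]
```

View pics/k34.png

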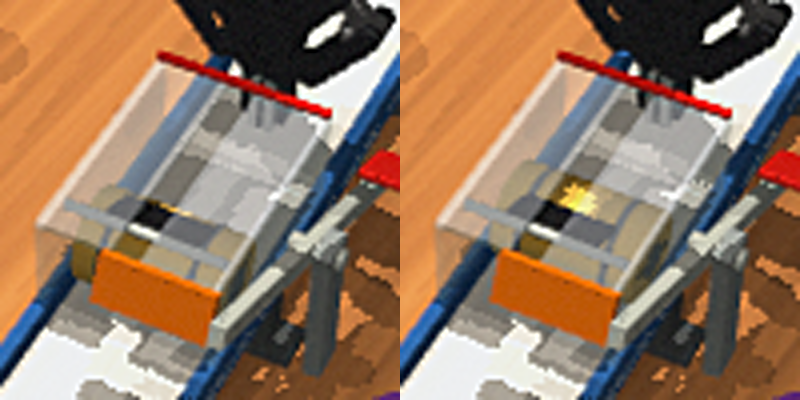

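Call:
servo_tool(motion=[[0,0,0,0,-0.2,0.5,1]])

```text
time: 5.68
ee_pos: [556.1, -49.5, 90.9]
orientation: [-0.014, 0.66, 0.751, 0.014]
contact_force: [0.1, 0.3, -0.1]
finger_gap: 0.3
grip_force: 0.0
```

Run:
```python
from track import *
o,r,tip=st()
b=eyes.camera("side");cv2.imwrite("pics/k5.png",b); print(arm.get_obs()["time"])
# displacement along channel between frames by template/phase: ECC-free: match blank's patch upper half strips
g=lambda y:proj("side",W((20,y,86+.04*y)))
def prof(f):
    im=cv2.GaussianBlur(cv2.imread(f"pics/{f}.png"),(3,3),0); H,S,V=cv2.split(cv2.cvtColor(im,cv2.COLOR_BGR2HSV))
    out=[]
    for y in range(-30,160,4):
        v=[]
        for x in np.arange(28,40,2):
            p=proj("side",W((x,y,86+.04*y))); v.append(S[int(round(p[1])),int(round(p[0]))])
        out.append(int(np.mean(v)))
    return out
print(list(range(-30,160,4)))
for f in("s3","k1","k2","k3","k4","k5"): print(f,prof(f))
o=np.zeros((400,800,3),np.uint8)
for i,f in enumerate(("k4","k5")):
    w=cv2.resize(cv2.imread(f"pics/{f}.png")[150:250,230:330],None,fx=4,fy=4,interpolation=cv2.INTER_CUBIC)
    for y in (75,50,25,0,-25):
        p=[(proj("side",W((x,y,86+.04*y)))-[230,150])*4 for x in(-40,40)]
        cv2.line(w,*[tuple(int(v) for v in q) for q in p],(255,0,255),1); cv2.putText(w,str(y),tuple(int(v) for v in p[1]),0,.5,(0,0,0),1)
    o[:,400*i:400*i+400]=w
cv2.imwrite("pics/k45.png",o)
```

```text
t 5.67 tip chute [  0.8 -35.2  71.9] F [ 0.1  0.3 -0.1] gap 0.3
q [-0.16  0.2   2.    0.05  0.95 -0.31] axes in chute [[0.001, 1.0, 0.002], [0.999, -0.001, 0.04], [0.04, 0.002, -0.999]]
5.725
[-30, -26, -22, -18, -14, -10, -6, -2, 2, 6, 10, 14, 18, 22, 26, 30, 34, 38, 42, 46, 50, 54, 58, 62, 66, 70, 74, 78, 82, 86, 90, 94, 98, 102, 106, 110, 114, 118, 122, 126, 130, 134, 138, 142, 146, 150, 154, 158]
s3 [30, 32, 36, 35, 34, 26, 29, 31, 35, 34, 31, 25, 25, 30, 32, 29, 30, 26, 25, 29, 28, 29, 29, 30, 30, 19, 6, 6, 12, 28, 30, 30, 42, 74, 93, 75, 73, 76, 75, 71, 85, 82, 74, 86, 79, 84, 89, 147]
k1 [31, 30, 34, 32, 33, 28, 29, 32, 35, 34, 30, 26, 25, 30, 31, 30, 32, 26, 24, 29, 29, 28, 30, 29, 29, 18, 5, 6, 9, 38, 50, 55, 125, 168, 159, 150, 145, 139, 149, 140, 147, 143, 148, 151, 146, 100, 92, 72]
k2 [31, 31, 34, 32, 33, 28, 29, 32, 35, 34, 31, 27, 25, 30, 32, 30, 30, 26, 24, 28, 28, 28, 30, 31, 29, 19, 5, 4, 16, 55, 56, 58, 123, 165, 138, 142, 150, 139, 140, 141, 143, 148, 165, 114, 86, 81, 91, 56]
k3 [31, 30, 33, 32, 32, 28, 28, 32, 35, 34, 31, 26, 25, 31, 32, 29, 29, 26, 24, 29, 29, 22, 18, 9, 8, 6, 3, 4, 21, 61, 56, 66, 144, 193, 193, 184, 182, 158, 65, 72, 83, 82, 75, 82, 80, 82, 91, 54]
k4 [30, 30, 32, 32, 33, 28, 29, 31, 36, 34, 30, 26, 26, 30, 32, 30, 27, 47, 54, 50, 52, 57, 20, 11, 9, 8, 3, 5, 23, 59, 50, 69, 138, 132, 157, 114, 91, 79, 73, 76, 85, 80, 73, 82, 78, 79, 91, 54]
k5 [31, 29, 33, 33, 32, 28, 29, 32, 36, 33, 25, 41, 50, 60, 56, 45, 41, 47, 51, 52, 57, 54, 11, 9, 7, 7, 3, 7, 14, 27, 29, 43, 121, 157, 158, 114, 90, 81, 73, 72, 88, 82, 74, 84, 80, 81, 93, 55]
```

View pics/k45.png

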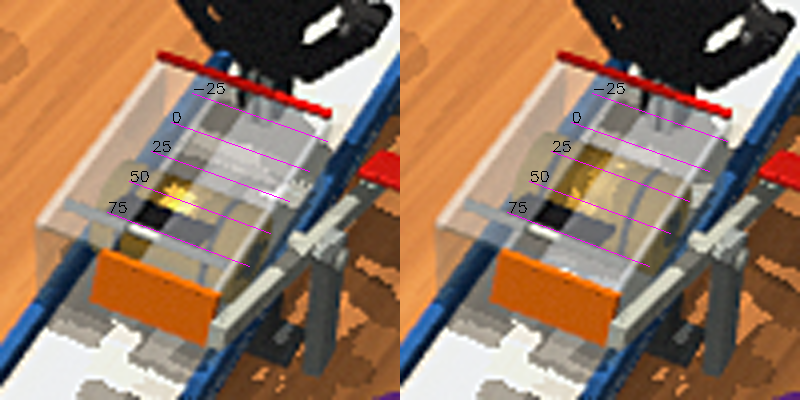

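The leading edge moved from 36 to 12 mm in 0.175 s, so the blank's centre is at about y≈36 and doing 0.16 m/s now. I'm starting the hand in short calls; a move call costs no clock time between calls, so I can check lag as I go.

Call:
servo_tool(motion=[[0,0,0,-0.8,0,0,1],[0,0,0,-1.7,0,0,1]])

```text
time: 5.98
ee_pos: [558.6, -74.4, 89.0]
orientation: [-0.015, 0.659, 0.752, 0.013]
contact_force: [-0.3, -0.3, 0.2]
finger_gap: 0.0
grip_force: 0.0
```

Call:
servo_tool(motion=[[0,0,0,-1.7,0,0,1],[0,0,0,-2.4,0,0,1],[0,0,0,-2.4,0,0,1],[0,0,0,-2.2,0,0,1],[0,0,0,-1.9,0,0,1],[0,0,0,-1.6,0,0,1],[0,0,0,-1.3,0,0,1],[0,0,0,-1.0,0,0,1]])

```text
time: 6.98
ee_pos: [577.5, -218.3, 83.2]
orientation: [-0.015, 0.66, 0.751, 0.013]
contact_force: [-0.1, 0.4, -0.0]
finger_gap: 0.1
grip_force: 0.0
```

Call:
servo_tool(motion=[[0,0,0,-0.8,0,0,1],[0,0,0,-0.6,0,0,1],[0,0,0,-0.5,0,0,1],[0,0,0,-0.5,0,0,1],[0,0,0,-0.5,0,0,1],[0,0,0,-0.5,0,0,1],[0,0,0,-0.5,0,0,1],[0,0,0,-0.5,0,0,1],[0,0,0,-0.4,0,0,1]])

```text
time: 8.1
ee_pos: [583.6, -265.5, 81.3]
orientation: [-0.015, 0.66, 0.751, 0.013]
contact_force: [0.3, 0.8, -0.2]
finger_gap: -0.0
grip_force: 0.0
```

Run:
```python
from track import *
st(); b=eyes.camera("side"); cv2.imwrite("pics/k6.png",b)
w=cv2.resize(b[100:200,270:370],None,fx=5,fy=5,interpolation=cv2.INTER_CUBIC)
for y in (-150,-168,-200,-232):
    p=[(proj("side",W((x,y,86+.04*y)))-[270,100])*5 for x in(-40,40)]
    cv2.line(w,*[tuple(int(v) for v in q) for q in p],(255,0,255),1); cv2.putText(w,str(y),tuple(int(v) for v in p[1]),0,.5,(0,0,0),1)
cv2.imwrite("pics/k6c.png",w)
```

```text
t 8.1 tip chute [-1.00e-01 -2.53e+02  6.23e+01] F [ 0.3  0.8 -0.2] gap -0.0
q [-0.48  0.36  1.81  0.04  0.99 -0.63] axes in chute [[0.001, 1.0, 0.0], [0.999, -0.001, 0.04], [0.04, -0.0, -0.999]]
```

View pics/k6c.png

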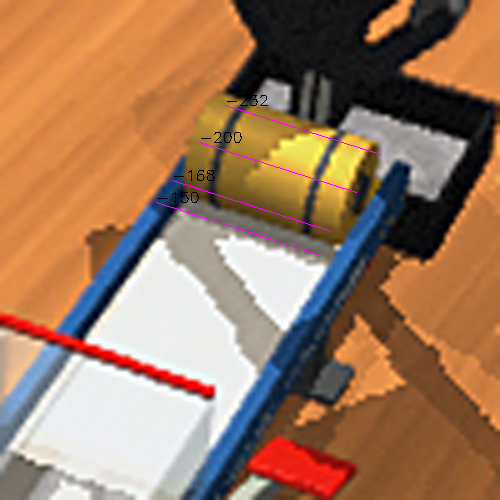

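The blank's silhouette runs from about −168 to −232, so it sits at y≈−200 in the notch, and the fingers are already clear of it. I'll back off downhill and up, then verify.

Call:
servo_tool(motion=[[0,0,0,-0.8,0,0,1],[0,0,0,-1.5,0,0,1],[0,0,0,-2,0,0,1],[0,0,0,-2,0,-2,1],[0,0,0,-2,0,-4,1],[0,0,0,-3,0,-5,1],[0,0,0,-4,0,-5,1],[0,0,0,-4,0,-4,1],[0,0,0,-2,0,-1,1],[0,0,0,0,0,0,1],[0,0,0,0,0,0,1]])

```text
time: 9.52
ee_pos: [611.5, -483.3, 279.8]
orientation: [-0.016, 0.66, 0.751, 0.013]
contact_force: [0.8, 0.5, 0.4]
finger_gap: -0.0
grip_force: 0.0
```

Run:
```python
from track import *
st(); b=eyes.camera("side"); a=eyes.camera("top"); 
for i in range(6): b2=eyes.camera("side")
cv2.imwrite("pics/f_s.png",b2)
def cen(im,n):
    H,S,V=cv2.split(cv2.cvtColor(im,cv2.COLOR_BGR2HSV)); m=((H>=17)&(H<=32)&(S>110)&(V>60)).astype(np.uint8)
    p=proj(n,W((0,-200,76))); roi=np.zeros_like(m); cv2.circle(roi,tuple(int(v) for v in p),22,1,-1); m&=roi
    ys,xs=np.nonzero(m); return len(xs),xs.mean().round(2),ys.mean().round(2),p.round(1)
print(cen(b,"side"),cen(b2,"side"),cen(a,"top"))
o=np.zeros((420,800,3),np.uint8); o[:,:400]=cv2.resize(b2[90:195,255:355],(400,420)); o[:,400:]=cv2.resize(a[160:265,290:390+0],(400,420)); 
cv2.imwrite("pics/f.png",o)
```

```text
t 9.53 tip chute [  -0.9 -472.5  260.9] F [0.8 0.5 0.4] gap -0.0
q [-0.71  0.47  1.28  0.03  1.43 -0.85] axes in chute [[0.001, 1.0, -0.001], [0.999, -0.001, 0.042], [0.042, -0.001, -0.999]]
(709, np.float64(325.39), np.float64(133.15), array([325.3, 134.1])) (710, np.float64(325.38), np.float64(133.2), array([325.3, 134.1])) (851, np.float64(383.42), np.float64(209.17), array([380.6, 209.3]))
```

View pics/f.png

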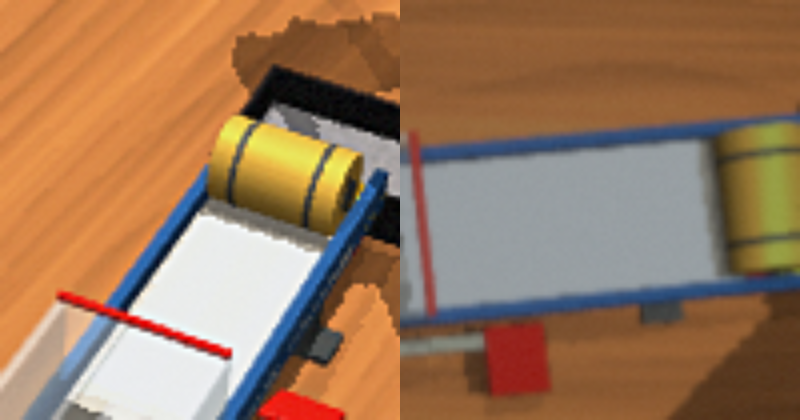

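The blank is still, with the same centroid over 0.35 s, and it sits at the notch. The pad is down and the hand is clear, so I'm handing in.

```bash
python3 -c "
from workcell import arm
print(arm.job_done())"
```

```text
the job is handed in; nothing more can be done
None
```

I handed the job in at about 10 s: the blank was resting still in the notch by itself, the gate was up, and the hand was clear. I never saw the fingers meet the blank, because the force readings were too small to show the contact.

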